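# Bring the hand torch from its holster to the pierce mark

### The arm

A 6-joint arm with a two-finger parallel gripper is mounted at the origin on a cart in front of the work surface, level with it; the furniture and walls round the work are solid. World frame = base frame: x ahead of the robot, y to its left, z up, the work surface at z = 0. Lengths are in m, angles in rad, forces in N, time in s.
With the tool pointing down it reaches from about 0.4 to 0.825 m from the base axis. Payload 7 kg.
Tool frame: the origin (TCP) lies between the finger pads; the fingertips stand 8 mm ahead of it and the grasp point (between the pads) lies 11 mm behind it (arm.finger_overhang is the distance from the TCP to the fingertips, in m); z points along the fingers, y is the line along which they close (so a half turn about z gives the same grasp; the last joint's range is limited). The gripper opens to 88 mm and grips with 3 to 60 N. Pads are 19 mm wide; open, the fingers measure 130 mm over their backs; the gripper's body (78 mm by 193 mm) begins 47 mm behind the grasp point.
Start: joints at [-0.945, 0.359, 0.012, 0, -1.224, -0.288], TCP at [0.224, -0.637, 0.199] pointing down, gripper open.
Joint ranges: [-3.07, 3.07], [-1.43, 2.12], [-1.02, 1.25], [-3.03, 1.67], [-3.05, -0], [-3.03, 3.03]. Speed limits (rad/s): [2.39, 2.39, 3.01, 3.14, 3.14, 3.14].

### API

Orientations are given as [roll, pitch, yaw] about the fixed x, y, z axes, in that order (R = Rz(yaw) Ry(pitch) Rx(roll)).
In Python, from station import arm gives the robot as it stands.
- The arm moves only by the tool move_arm, never from a script. Its argument "rows" is text: rows parted by semicolons, each of 7 numbers parted by spaces: the turn, a rotation vector about the tool's x, y, z in degrees, then the shift along the tool's x, y, z in m, then the finger opening in m, from 0 to 0.0876. A call has 1 to 8 rows; each row shifts and turns the commanded pose from where the row before left it, along the tool's axes as they then stand; what a row does not reach is not made up. A row lasts 1/8 s, in which the tool goes at most 62.5 mm and 10.7 degrees, less where a joint would pass 70% of its speed; a pose out of reach is approached as far as the arm can. A call is refused whole if a number of a shift passes 0.0625 or a number of a turn 10.7, either way. A call with a gripper value outside its range is refused whole. The fingers move at their own pace and stop on an object; "squeeze" is the grip in N (left out, the last holds). Time passes only in rows, so rows that do not move let the fingers close. It gives the time, the measured TCP pose, the force, the opening and the grip force at its end, in the units of the state.
- arm.get_state(): the state, without advancing time (a new reading comes with each control period).
- arm.grab_frame(name): name is "scene" or "top" or "wrist"; returns (picture, depth): 400x640x3 uint8, blue, green, red; 400x640 float32, m along the optical axis (not along the pixel's ray), 0 where there is no reading.
- arm.camera_model(name): a dict with "mtx" (3x3 intrinsics, pixels), "camera_from_world" (4x4, takes a point from world to camera coordinates); the wrist camera has in their place "mount" (4x4, takes a point from camera to tool coordinates, whose origin is the TCP and whose axes are the flange's). Camera axes: x right, y down, z forward; pixel columns grow to the right and rows downward; lengths in m; the calibration is good to about 2 mm. A picture is of the moment at which its call begins: read the wrist's pose just before it. camera_model takes no time and is no camera call.
- arm.job_done(): hands the job in; it is judged then, once.
The state is a dict: "t": time; "q": joint angles; "qd": joint speeds; "joint_efforts": joint torques, N m; "eef_pos": TCP position; "ee_rot": TCP orientation; "force": force on the tool from outside, world axes, zero at the start; "moment": the same for the moment, N m; "width": finger opening in m; "gripper_force": force on a finger pad.
Only numpy, scipy, OpenCV 4.12 (cv2) and the standard library are available. Lean on these libraries where they do the work, as an engineer would, in place of code of your own. Each camera call takes 0.05 s, during which the arm holds its last target. There are 200 camera calls.

### The job

Draw the black hand torch out of its sloping blue sleeve holster, turn it so that its nozzle points straight down, and hold it still with the nozzle tip about 5 cm above the dot in the middle of the white ring marked on the rusty sheet, ready to pierce. Never touch the sheet with the torch, leave the paint marker, the spray can and the welding magnet where they are, and finish while still holding the torch raised there.

Things in the scene. Friction and masses are not known exactly. Their poses are not given: they have to be found in the camera images.
- torch: loose black hand torch, 299x137x35 mm, 0.45 kg. +y along the handle, rear end to head; -x underside (trigger x 24-36, y -10-30 mm, fixed); z across its flat sides (0-34 mm). Handle y -102 to 60, x 38 to 67 mm; soft cable stub to y -149. Head bends down to the nozzle at x -66 mm. Mass centre (30,44,17) mm. At the start its rear 67 mm are in the sleeve, handle rising 40 deg or to its left
- torch_grip (a point): good grasp point in the middle of the torch handle, at (50, 30, 17) mm in the torch's frame, near its centre of mass; the handle is 32 mm wide across z there, 65 mm ahead of the sleeve's mouth at the start, so fingers can close on the two flat sides from above. Axes as the torch's
- torch_butt (a point): centre of the rear end of the torch handle, at (52, -102, 17) mm in the torch's frame
- nozzle_tip (a point): middle of the nozzle's end face, (-63.5, 136.5, 17) mm in the torch's frame. Its z axis points back up the nozzle (straight up when the nozzle points straight down). The nozzle leans 15 degrees forward of square to the handle, so with the nozzle straight down the handle slopes down towards the head by 15 degrees
- holster: fixed holster, origin at the centre of its foot's underside (steel plate 150x86x8 mm). Two cheeks carry a blue sleeve, closed all round, inside 67 mm deep, 40 mm wide (along y) and 31.5 mm high, sloping up along +x at 43 degrees; lips stop the torch at the bottom. The torch sits in it with 1 to 3 mm play and slides out along its own handle axis
- sleeve_mouth (a point): centre of the sleeve's open mouth; x axis points out of the sleeve along its slope, z is the upward normal of the slope. The torch is clear when its rear end is past this point along x
- bent_sheet: fixed rusty steel sheet lying on the table, 184 x 335 mm (its x, y), top face 2.5 mm above its origin, with its far +x edge folded up to 30 mm. Origin at the centre of its underside
- mark: pierce mark painted on the sheet: a white ring of 36 mm outer diameter with a white dot of 8 mm at its centre. Origin at the dot, on the sheet's top face, z up
- paint_marker: bystander, loose: red and white paint marker lying on the table, 135 mm long, 17 mm thick; origin at the middle of its underside
- spatter_spray: bystander, loose: spray can standing upright, 52 mm diameter, 203 mm high; origin at the centre of its base
- weld_magnet: bystander, loose: flat arrow-shaped welding magnet with red edges, 69 x 102 x 14 mm; origin at the middle of its underside

How it is judged:
On the way:
1. the torch is drawn right out of the sleeve and held in the fingers, clear of the holster (x of torch_butt in the frame of sleeve_mouth above 0.005 m and contact force between the fingers and torch above 1 N and contact force between torch and holster below 0.2 N), for 0.2 s.
At the end, for the whole second after the job is handed in: Torch held (over 1 N) and still (0.03 m/s), touching nothing but the fingers; nozzle within 0.26 rad of straight down, tip within 20 mm of the dot seen from above and 25 to 85 mm over the sheet, rear end over 80 mm above the table; bystanders within 30 mm of their places (contact force between the fingers and torch above 1 N and contact force between torch and holster below 0.2 N and contact force between torch and bent_sheet below 0.2 N and angle between nozzle_tip's own z axis and vertical below 0.26 rad and horizontal distance between nozzle_tip and mark below 0.02 m and z of nozzle_tip in the frame of mark between 0.025 and 0.085 m and height (world z) of torch_butt above 0.08 m and linear speed of torch below 0.03 m/s and contact force between torch and paint_marker below 0.2 N and contact force between torch and spatter_spray below 0.2 N and contact force between torch and weld_magnet below 0.2 N and distance of each of paint_marker, spatter_spray, weld_magnet from where it was at the start of the episode below 0.03 m); the arm keeps its last pose, push and grip.
It fails at once if the torch touches the sheet (more than 1 N) (contact force between torch and bent_sheet above 1 N).
It fails at once if the paint marker is pushed more than 30 mm from its place (distance of paint_marker from where it was at the start of the episode above 0.03 m).
It fails at once if the spatter spray is pushed more than 30 mm from its place (distance of spatter_spray from where it was at the start of the episode above 0.03 m).
It fails at once if the weld magnet is pushed more than 30 mm from its place (distance of weld_magnet from where it was at the start of the episode above 0.03 m).
It also fails if it takes over 38 s, if anything falls off the work surface, if the arm or the gripper's body presses on something with over 40 N, if the wrist force passes 120 N, or if a joint passes its speed limit or range.

## Working session

There is one attempt and no reset: what is moved stays moved. The work goes in short steps, Python scripts to look and compute and a tool call to move; the robot and the scene stay as the last step left them, time stands still between calls to the robot, and variables do not carry over. Pictures are saved under pics/ and viewed, at most 10 in all, crops included, and the job is handed in when it is done.

Besides the shell and the picture viewer there is one more tool, called after ">>>" by a JSON object that holds its "api" and its "payload", one argument or row to a line. move_arm: Moves the arm, as the interface text tells. Its arguments: {"type":"object","properties":{"rows":{"type":"string"},"squeeze":{"type":"number"}},"required":["rows"]}

```bash
mkdir -p pics
cat > h.py <<'E'
import numpy as np, cv2
from scipy.spatial.transform import Rotation as R
from station import arm
def pts(name, depth, state=None):
    m=arm.camera_model(name); K=np.array(m["mtx"])
    v,u=np.mgrid[0:400,0:640]
    P=np.stack([(u-K[0,2])/K[0,0]*depth,(v-K[1,2])/K[1,1]*depth,depth],-1)
    if name=="wrist":
        T=np.eye(4); T[:3,:3]=R.from_euler('xyz',state["ee_rot"]).as_matrix(); T[:3,3]=state["eef_pos"]
        T=T@np.array(m["mount"])
    else: T=np.linalg.inv(np.array(m["camera_from_world"]))
    W=P@T[:3,:3].T+T[:3,3]; W[depth<=0]=np.nan
    return W
E
python3 - <<'E'
from h import *
s=arm.get_state(); print(s)
for n in ["scene","top"]:
    p,d=arm.grab_frame(n); cv2.imwrite(f"pics/{n}0.png",p); np.savez(f"{n}0.npz",p=p,w=pts(n,d))
    print(n,arm.camera_model(n))
E
```

```text
{'t': 0.0, 'q': array([-9.44883925e-01,  3.59376371e-01,  1.10737919e-02, -3.37113157e-04,
       -1.22407238e+00, -2.88119632e-01]), 'qd': array([-0.000555  , -0.00086253,  0.00084672,  0.00080672, -0.00122942,
        0.00029905]), 'joint_efforts': array([ 2.95079924e-03, -5.82727003e+01,  2.93050271e+01,  6.99695706e+00,
        6.76034237e-03, -1.33993481e-04]), 'eef_pos': array([ 0.22351151, -0.63637451,  0.19843835]), 'ee_rot': array([ 3.13998904e+00, -1.44764037e-04, -2.80391458e+00]), 'force': array([ 0.0203538 ,  0.24949788, -1.34346847]), 'moment': array([-0.0094102 ,  0.012558  ,  0.00372963]), 'gripper_force': 0.0, 'width': 0.08745234899281518}
scene {'mtx': array([[496.5996934 ,   0.        , 323.77146373],
       [  0.        , 496.5996934 , 200.04880887],
       [  0.        ,   0.        ,   1.        ]]), 'camera_from_world': array([[-0.76678566, -0.64185975, -0.00747016,  0.33608144],
       [-0.37224112,  0.45411155, -0.80945615,  0.31957866],
       [ 0.52294961, -0.61789867, -0.58713282,  1.1453855 ],
       [ 0.        ,  0.        ,  0.        ,  1.        ]])}
top {'mtx': array([[366.52543657,   0.        , 318.045147  ],
       [  0.        , 366.52543657, 201.1619068 ],
       [  0.        ,   0.        ,   1.        ]]), 'camera_from_world': array([[ 0.02315303, -0.99943662,  0.02429765, -0.10096637],
       [-0.98429664, -0.02704313, -0.17443853,  0.53717026],
       [ 0.17499734, -0.01987732, -0.98436824,  0.91680396],
       [ 0.        ,  0.        ,  0.        ,  1.        ]])}
```

View pics/top0.png

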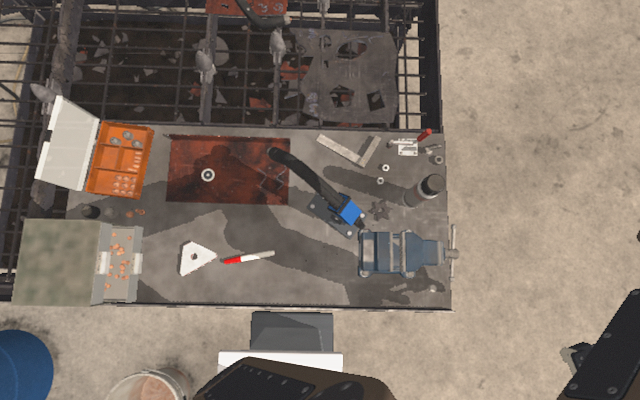

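View pics/scene0.png

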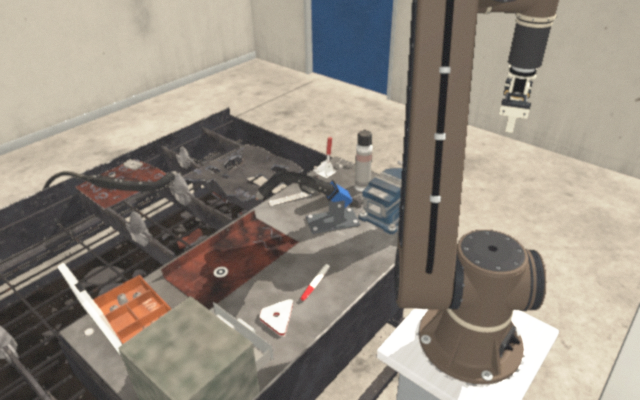

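The top view shows the torch from the blue sleeve (350,213) up to its head at (275,152), and the mark at (208,175). The magnet is at (197,258), the marker at (248,257), the spray can at (430,188) and a vise at (400,253). Next I measure these.

```bash
cat > m.py <<'E'
from h import *
np.set_printoptions(precision=4,suppress=True)
out={}
for n in ["scene","top"]:
    z=np.load(n+"0.npz"); p,w=z["p"],z["w"]
    hsv=cv2.cvtColor(p,cv2.COLOR_BGR2HSV)
    reg=(np.abs(w[...,0]-.5)<.3)&(w[...,1]<.4)&(w[...,1]>-.35)
    # mark
    wh=(hsv[...,1]<60)&(hsv[...,2]>150)&reg
    u0,v0=(208,175) if n=="top" else (221,272)
    mk=np.zeros_like(wh); mk[v0-16:v0+16,u0-16:u0+16]=1
    q=w[wh&mk]; v,u=np.where(wh&mk); print(n,"mark",q.min(0),q.max(0),(q.min(0)+q.max(0))/2,np.median(q[:,2]),len(q),(u.min()+u.max())/2,(v.min()+v.max())/2)
    bl=(hsv[...,0]>100)&(hsv[...,0]<125)&(hsv[...,1]>150)&(hsv[...,2]>80)&reg&(w[...,2]>.03)
    q=w[bl]; print("blue",len(q),q.min(0),q.max(0),q.mean(0))
    dk=(hsv[...,2]<75)&reg&(w[...,2]>.06)&(w[...,1]>-.15)&(w[...,1]<.16)&(w[...,0]>.36)
    cnt,lab,st,_=cv2.connectedComponentsWithStats(dk.astype(np.uint8))
    i=1+np.argmax(st[1:,4]); k=lab==i; q=w[k]; print("torch",st[i],len(q),q.min(0),q.max(0))
    out[n+"t"]=q; out[n+"b"]=w[bl]
np.savez("pc.npz",**out)
q=np.vstack([out["scenet"],out["topt"]])
# plane frame: PCA horizontally
xy=q[:,:2]; c=xy.mean(0); U,S,V=np.linalg.svd(xy-c,full_matrices=False); d=V[0]; 
if d@[1,1]<0:d=-d
print("c",c,"dir",d,np.degrees(np.arctan2(d[1],d[0])))
for nm in ["scenet","topt","sceneb","topb"]:
    Q=out[nm]; s=(Q[:,:2]-c)@d; t=(Q[:,:2]-c)@[-d[1],d[0]]
    print(nm)
    for a in np.arange(-.2,.2,.02):
        k=(s>=a)&(s<a+.02)
        if k.sum()>3: print(round(a+.01,3),k.sum(),"t",np.percentile(t[k],[3,50,97]),"z",np.percentile(Q[k,2],[3,50,97]))
E
python3 m.py
```

```text
scene mark [ 0.593   0.1994 -0.0067] [0.6342 0.2401 0.0055] [ 0.6136  0.2197 -0.0006] 0.00015631981339203627 89 220.5 271.5
blue 46 [ 0.4787 -0.1754  0.0819] [ 0.5083 -0.1262  0.1155] [ 0.4941 -0.1538  0.1015]
torch [259 171  79  30 728] 728 [ 0.4965 -0.1373  0.0963] [0.6456 0.0401 0.2005]
top mark [ 0.5979  0.2025 -0.0018] [0.6309 0.2384 0.0072] [0.6144 0.2204 0.0027] 0.0023086959265682383 81 207.5 174.5
blue 311 [ 0.4764 -0.1928  0.0805] [ 0.544  -0.1137  0.1311] [ 0.5034 -0.1643  0.1068]
torch [268 147  77  63 976] 976 [ 0.5085 -0.1491  0.1003] [0.6497 0.038  0.2029]
c [ 0.5798 -0.0442] dir [0.5893 0.8079] 53.89110091731967
scenet
-0.11 30 t [0.001  0.0147 0.0198] z [0.1065 0.1222 0.1295]
-0.09 52 t [0.0031 0.0091 0.0199] z [0.1    0.1175 0.1369]
-0.07 32 t [0.0028 0.0079 0.0136] z [0.1263 0.1341 0.1497]
-0.05 69 t [-0.0051  0.0069  0.0112] z [0.1388 0.1583 0.1716]
-0.03 78 t [-0.0107  0.0059  0.0116] z [0.1555 0.1721 0.1814]
-0.01 69 t [-0.0105  0.0053  0.0128] z [0.1568 0.1828 0.1896]
0.01 76 t [-0.0114  0.0069  0.012 ] z [0.175  0.1889 0.1962]
0.03 78 t [-0.0105  0.0056  0.0125
[... 639 characters left out ...]
95  0.2001]
0.03 106 t [-0.0178 -0.004   0.0072] z [0.1882 0.1983 0.2026]
0.05 97 t [-0.0172 -0.0029  0.0078] z [0.1782 0.1951 0.2011]
0.07 92 t [-0.0183 -0.0015  0.0088] z [0.1571 0.177  0.1887]
0.09 68 t [-0.0172 -0.0024  0.0085] z [0.152  0.1621 0.1723]
sceneb
-0.15 23 t [-0.0136  0.0002  0.0138] z [0.082  0.0966 0.1045]
-0.13 20 t [-0.0106  0.0122  0.019 ] z [0.0975 0.1091 0.1148]
topb
-0.17 28 t [-0.0296 -0.0081  0.0096] z [0.0864 0.0898 0.094 ]
-0.15 151 t [-0.0314 -0.009   0.0121] z [0.0909 0.1017 0.1101]
-0.13 116 t [-0.0302 -0.0084  0.0124] z [0.1071 0.1175 0.1267]
-0.11 12 t [-0.0317 -0.03    0.012 ] z [0.1043 0.1185 0.1252]
-0.09 4 t [0.0078 0.0101 0.011 ] z [0.1032 0.104  0.1111]
```

```bash
cat >> h.py <<'E'
np.set_printoptions(precision=4,suppress=True)
def Rtool(yaw,elev):
    "torch heading yaw (deg), handle rising elev (deg) -> tool rotation, tool x=-torch y, y=torch z, z=-torch x"
    a,e=np.radians([yaw,elev]); d=np.array([np.cos(a),np.sin(a),0]); k=np.array([0,0,1.])
    ty=np.cos(e)*d+np.sin(e)*k; tx=-np.sin(e)*d+np.cos(e)*k; tz=np.cross(tx,ty)
    return np.column_stack([-ty,tz,-tx])
def plan(Rt,pt):
    s=arm.get_state(); Rc=R.from_euler('xyz',s["ee_rot"]).as_matrix()
    print("t",s["t"],"pos",s["eef_pos"],"q",s["q"])
    print("turn deg",np.degrees(R.from_matrix(Rc.T@Rt).as_rotvec()),"shift cur",Rc.T@(pt-s["eef_pos"]),"shift after turn",Rt.T@(pt-s["eef_pos"]))
E
python3 - <<'E'
from h import *
Rt=Rtool(53.9,40); G=np.array([.548,-.096,.156])
plan(Rt,G-.14*Rt[:,2])
E
```

```text
t 0.1 pos [ 0.2235 -0.6364  0.1985] q [-0.9449  0.3593  0.0111 -0.0003 -1.2241 -0.2881]
turn deg [-11.9743 -38.743  -33.1516] shift cur [-0.4111  0.3515 -0.0643] shift after turn [-0.4536  0.0562  0.2961]
```

>>> {"api": "move_arm", "payload": {
  "rows": "0 0 0 0 0 -0.05 0.0876; 0 0 0 0 0 -0.05 0.0876; -2 -6.4 -5.5 0 0 -0.05 0.0876; -2 -6.5 -5.5 0 0 0 0.0876; -2 -6.5 -5.5 0 0 0 0.0876; -2 -6.5 -5.5 0 0 0 0.0876; -2 -6.5 -5.5 0 0 0 0.0876; -2 -6.5 -5.6 0 0 0 0.0876"
}}

```text
t: 1.1
eef_pos: [0.2232, -0.637, 0.3493]
ee_rot: [-3.138, 0.704, -2.196]
force: [0.7, 0.1, 0.7]
width: 0.0879
gripper_force: 0.0
```

Run:
```python
from h import *
Rt=Rtool(53.9,40); G=np.array([.548,-.096,.156])
plan(Rt,G-.14*Rt[:,2])
```

```text
t 1.1 pos [ 0.2232 -0.637   0.3493] q [-1.3098  0.6421  0.8396 -0.6466 -2.1504  0.4256]
turn deg [-0.06    0.3381  0.1973] shift cur [-0.355   0.0555  0.4141] shift after turn [-0.3572  0.0563  0.4121]
```

>>> {"api": "move_arm", "payload": {
  "rows": "0 0 0 -0.03 0.005 0.03 0.0876; 0 0 0 -0.04 0.006 0.04 0.0876; 0 0 0 -0.04 0.006 0.04 0.0876; 0 0 0 -0.04 0.006 0.045 0.0876; 0 0 0 -0.04 0.006 0.045 0.0876; 0 0 0 -0.04 0.006 0.045 0.0876; 0 0 0 -0.04 0.006 0.045 0.0876; 0 0 0 -0.03 0.005 0.04 0.0876"
}}

```text
t: 2.1
eef_pos: [0.448, -0.2507, 0.2902]
ee_rot: [-3.139, 0.701, -2.2]
force: [0.2, -1.0, 0.2]
width: 0.0876
gripper_force: 0.0
```

>>> {"api": "move_arm", "payload": {
  "rows": "0 0.3 0.2 -0.03 0.005 0.04 0.0876; 0 0 0 -0.024 0.005 0.04 0.0876; 0 0 0 0 0 0 0.0876; 0 0 0 0 0 0 0.0876"
}}

```text
t: 2.6
eef_pos: [0.494, -0.1721, 0.2637]
ee_rot: [3.141, 0.695, -2.204]
force: [0.1, -0.2, 0.6]
width: 0.0878
gripper_force: 0.0
```

Run:
```python
from h import *
Rt=Rtool(53.9,40); G=np.array([.548,-.096,.156])
plan(Rt,G-.14*Rt[:,2])
s=arm.get_state(); p,d=arm.grab_frame("wrist"); np.savez("w1.npz",p=p,w=pts("wrist",d,s)); cv2.imwrite("pics/w1.png",p)
```

```text
t 2.6 pos [ 0.494  -0.1721  0.2637] q [-0.5537  0.1074 -0.1089 -0.7119 -1.3554  0.0795]
turn deg [-0.0635 -0.2005 -0.1466] shift cur [-0.0022  0.0012  0.0025] shift after turn [-0.0022  0.0012  0.0025]
```

View pics/w1.png

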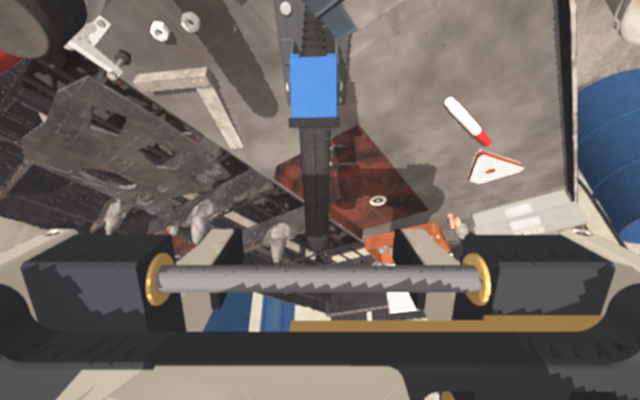

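The wrist view shows the handle at columns 301–330, centred well between the fingers, and the sleeve mouth at row ~125. Next I locate them in tool axes.

Run:
```python
from h import *
s=arm.get_state(); Rc=R.from_euler('xyz',s["ee_rot"]).as_matrix()
z=np.load("w1.npz"); T=(z["w"]-s["eef_pos"])@Rc   # tool frame
for v in list(range(50,250,8)):
    r=T[v,270:365]; zz=r[:,2]; k=(zz>.07)&(zz<.22)&(np.abs(r[:,1])<.03)
    if k.sum()>3: print(v,"cols",270+np.where(k)[0][[0,-1]],"x %.4f"%np.median(r[k,0]),"y",r[k,1].min(),r[k,1].max(),"z",np.percentile(zz[k],[5,50]),z["p"][v,315])
```

```text
50 cols [291 341] x 0.1368 y -0.029659524019363084 0.029007905593213666 z [0.1316 0.186 ] [72 75 80]
58 cols [289 341] x 0.1208 y -0.02710445369835755 0.02963905429663361 z [0.1273 0.1286] [232 155  95]
66 cols [290 338] x 0.1136 y -0.026282546559910157 0.022576360680085485 z [0.1267 0.1279] [230 155  95]
74 cols [289 339] x 0.1063 y -0.02944018624843849 0.023047570267399987 z [0.1264 0.1275] [232 157  96]
82 cols [288 341] x 0.0989 y -0.02996956759447778 0.026049528601747758 z [0.1259 0.1271] [231 156  94]
90 cols [289 341] x 0.0914 y -0.02972206434370312 0.026236782849157873 z [0.1253 0.1267] [232 159  97]
98 cols [290 339] x 0.0839 y -0.029554856038738194 0.02403021827421396 z [0.1249 0.1262] [233 157  96]
106 cols [291 337] x 0.0762 y -0.026085808672028463 0.02243570313834002 z [0.1244 0.1258] [232 157  96]
114 cols [291 336] x 0.0685 y -0.02628550852244174 0.01913652009217725 z [0.1246 0.1252] [233 158  96]
122 cols [288 339] x 0.0608 y -0.0292139552458644 0.02216347345574041 z [0.1204 0.122 ] [69 73 76]
130 cols [299 330] x 0.0522 y -0.018746726722676948 0.01352213434471801 z [
[... 757 characters left out ...]
] x -0.0198 y -0.01652497641506842 0.012638908337055879 z [0.1365 0.1378] [47 48 51]
202 cols [304 328] x -0.0304 y -0.015339903673989724 0.012752338918722132 z [0.1383 0.1407] [52 54 55]
210 cols [304 328] x -0.0410 y -0.015860768953125704 0.013020359040600999 z [0.1411 0.1429] [47 47 52]
218 cols [305 328] x -0.0522 y -0.014717243036239535 0.013198014941274261 z [0.144  0.1458] [46 47 50]
226 cols [305 328] x -0.0640 y -0.015069544850462574 0.013507283632139506 z [0.1472 0.1491] [50 51 55]
234 cols [305 329] x -0.0767 y -0.01555898305652896 0.01531450092599774 z [0.1523 0.1538] [47 49 52]
242 cols [307 328] x -0.0918 y -0.013497548491790029 0.014493391590562182 z [0.1583 0.1622] [71 73 79]
```

>>> {"api": "move_arm", "payload": {
  "rows": "0 0 -1 -0.008 -0.0015 0.02 0.0876; 0 0 0 0 0 0.03 0.0876; 0 0 0 0 0 0.03 0.0876; 0 0 0 0 0 0.03 0.0876; 0 0 0 0 0 0.03 0.0876; 0 0 0 0 0 0.017 0.0876; 0 0 0 0 0 0 0.0876"
}}

```text
t: 3.52
eef_pos: [0.5582, -0.0871, 0.1475]
ee_rot: [-3.13, 0.695, -2.184]
force: [0.3, -0.7, 0.3]
width: 0.0872
gripper_force: 0.0
```

Run:
```python
from h import *
print(arm.get_state()["force"])
p,d=arm.grab_frame("top"); a=p[110:270,230:450]
q,_=arm.grab_frame("scene"); b=q[110:270,230:450]
cv2.imwrite("pics/g1.png",cv2.resize(np.vstack([a,b]),None,fx=1.8,fy=1.8))
```

```text
[ 0.3139 -0.7309  0.3081]
```

View pics/g1.png

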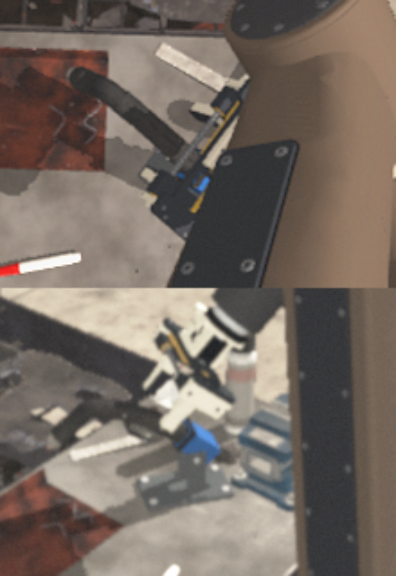

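The fingers straddle the handle just ahead of the blue sleeve, with no contact force. Closing.

>>> {"api": "move_arm", "payload": {
  "rows": "0 0 0 0 0 0 0; 0 0 0 0 0 0 0; 0 0 0 0 0 0 0; 0 0 0 0 0 0 0; 0 0 0 0 0 0 0; 0 0 0 0 0 0 0",
  "squeeze": 45
}}

```text
t: 4.38
eef_pos: [0.5584, -0.0868, 0.1482]
ee_rot: [-3.128, 0.695, -2.182]
force: [-0.4, -0.2, -0.2]
width: 0.0332
gripper_force: 0.0
```

>>> {"api": "move_arm", "payload": {
  "rows": "0 0 0 0 0 0 0; 0 0 0 0 0 0 0; 0 0 0 0 0 0 0"
}}

```text
t: 4.75
eef_pos: [0.5584, -0.0869, 0.1482]
ee_rot: [-3.128, 0.695, -2.182]
force: [1.5, -0.6, 0.4]
width: 0.004
gripper_force: 0.0
```

Run:
```python
from h import *
s=arm.get_state(); print(s["width"],s["gripper_force"],s["t"])
q,_=arm.grab_frame("scene"); b=cv2.resize(q[130:250,240:400],None,fx=3.5,fy=3.5)
p,d=arm.grab_frame("wrist"); np.savez("w2.npz",p=p,w=pts("wrist",d,s))
p=cv2.resize(p[0:320,180:480],(300,320))
c=np.zeros((420+0,560+240,3),np.uint8); c[:,:560]=b; c[:256,560:]=cv2.resize(p,(240,256))
cv2.imwrite("pics/g2.png",c)
```

```text
0.004033553017271086 0.0 4.75
```

View pics/g2.png

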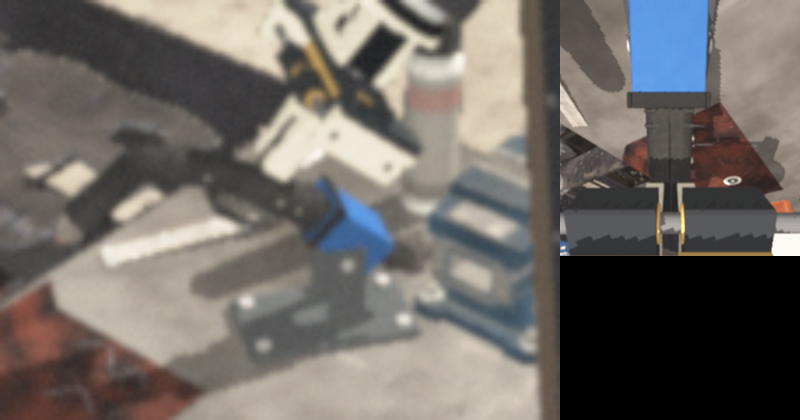

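Run:
```python
from h import *
print(arm.finger_overhang, arm.camera_model("wrist"))
s=arm.get_state(); Rc=R.from_euler('xyz',s["ee_rot"]).as_matrix()
z=np.load("w2.npz"); T=(z["w"]-s["eef_pos"])@Rc
for v in range(60,300,15):
    print(v,[(u,"%.3f %.3f %.3f"%tuple(T[v,u])) for u in (295,308,316,325,340)])
# fixed cams check: TCP position projected
for n in ("scene","top"):
    m=arm.camera_model(n); c=np.array(m["camera_from_world"])@np.append(s["eef_pos"],1); k=np.array(m["mtx"])@c[:3]; print(n,k[:2]/k[2])
cv2.imwrite("pics/w2.png",z["p"])
```

```text
0.008 {'mtx': array([[297.3006,   0.    , 317.6213],
       [  0.    , 297.3006, 193.0045],
       [  0.    ,   0.    ,   1.    ]]), 'mount': array([[-0.0005, -0.957 , -0.2901,  0.0795],
       [ 1.    , -0.0003, -0.0009,  0.0005],
       [ 0.0008, -0.2901,  0.957 , -0.1854],
       [ 0.    ,  0.    ,  0.    ,  1.    ]])}
60 [(295, '0.099 -0.011 -0.030'), (308, '0.099 -0.004 -0.032'), (316, '0.099 -0.000 -0.031'), (325, '0.099 0.004 -0.031'), (340, '0.099 0.011 -0.032')]
75 [(295, '0.092 -0.011 -0.032'), (308, '0.092 -0.004 -0.031'), (316, '0.092 -0.000 -0.031'), (325, '0.092 0.004 -0.031'), (340, '0.092 0.011 -0.031')]
90 [(295, '0.086 -0.011 -0.031'), (308, '0.086 -0.004 -0.032'), (316, '0.086 -0.000 -0.031'), (325, '0.086 0.004 -0.030'), (340, '0.086 0.011 -0.032')]
105 [(295, '0.079 -0.011 -0.032'), (308, '0.079 -0.004 -0.032'), (316, '0.079 -0.000 -0.032'), (325, '0.079 0.004 -0.032'), (340, '0.079 0.011 -0.032')]
120 [(295, '0.071 -0.011 -0.036'), (308, '0.072 -0.004 -0.036'), (316, '0.071 -0.000 -0.035'), (325, '0.071 0.004 -0.035'), (340, '0.072 0.011 -0.036')]
135 [(295, '0.
[... 1019 characters left out ...]
0.023'), (340, '0.009 0.014 -0.019')]
240 [(295, '0.039 -0.007 -0.103'), (308, '0.012 -0.005 -0.045'), (316, '0.001 -0.001 -0.023'), (325, '0.010 0.004 -0.043'), (340, '0.040 0.007 -0.103')]
255 [(295, '0.040 -0.006 -0.113'), (308, '0.010 -0.004 -0.058'), (316, '-0.011 -0.001 -0.019'), (325, '0.010 0.004 -0.058'), (340, '0.040 0.006 -0.113')]
270 [(295, '0.037 -0.006 -0.116'), (308, '0.033 -0.002 -0.108'), (316, '0.032 -0.000 -0.108'), (325, '0.032 0.003 -0.108'), (340, '0.038 0.006 -0.117')]
285 [(295, '0.033 -0.006 -0.117'), (308, '0.029 -0.002 -0.111'), (316, '0.029 -0.000 -0.110'), (325, '0.029 0.002 -0.111'), (340, '0.033 0.006 -0.117')]
scene [310.5224 183.1551]
top [319.059  185.9946]
```

View pics/w2.png

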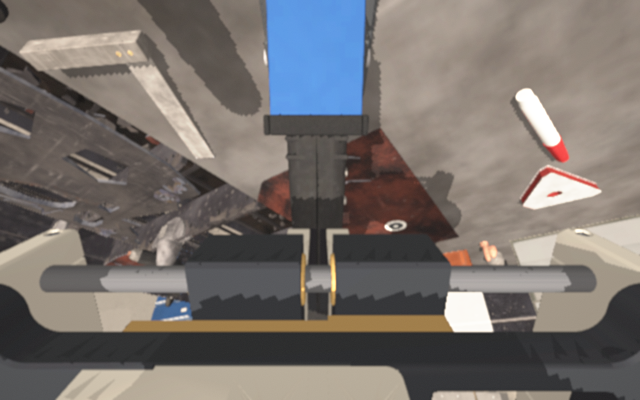

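The wrist picture shows the closed fingers sitting above the handle: they end at row ~232, nearer the camera than the handle. I'll check where the fingertips really lie along the tool axis.

Run:
```python
from h import *
s=arm.get_state(); Rc=R.from_euler('xyz',s["ee_rot"]).as_matrix()
z=np.load("w2.npz"); T=(z["w"]-s["eef_pos"])@Rc
for v in range(222,250,3): print(v,["%d: %.3f %.3f"%(u,T[v,u,0],T[v,u,2]) for u in (299,303,306,309,312,322,326,330,334)])
z1=np.load("w1.npz"); 
# w1 pose = current pose minus shift; fingers rigid: use that pose
s1R=R.from_euler('xyz',[3.141,.695,-2.204]).as_matrix(); T1=(z1["w"]-np.array([.494,-.1721,.2637]))@s1R
k=(T1[...,2]<.05)&(np.abs(T1[...,0])<.012)&(np.abs(T1[...,1])<.07); v,u=np.where(k); print("open: tip z max",np.sort(T1[...,2][k])[-10:],v.min())
for n in ("scene","top"):
    m=arm.camera_model(n)
    for a in (.008,0,-.02,-.04,-.06):
        c=np.array(m["camera_from_world"])@np.append(s["eef_pos"]+a*Rc[:,2],1); k=np.array(m["mtx"])@c[:3]; print(n,a,k[:2]/k[2],c[2])
```

```text
222 ['299: 0.012 -0.022', '303: 0.013 -0.024', '306: 0.013 -0.024', '309: 0.013 -0.023', '312: 0.013 -0.025', '322: 0.013 -0.024', '326: 0.013 -0.024', '330: 0.013 -0.024', '334: 0.012 -0.023']
225 ['299: 0.010 -0.021', '303: 0.011 -0.023', '306: 0.011 -0.023', '309: 0.011 -0.025', '312: 0.011 -0.024', '322: 0.011 -0.023', '326: 0.011 -0.024', '330: 0.010 -0.022', '334: 0.010 -0.021']
228 ['299: 0.008 -0.022', '303: 0.008 -0.023', '306: 0.009 -0.023', '309: 0.009 -0.023', '312: 0.009 -0.024', '322: 0.009 -0.024', '326: 0.009 -0.024', '330: 0.008 -0.023', '334: 0.008 -0.021']
231 ['299: 0.012 -0.034', '303: 0.012 -0.034', '306: 0.012 -0.035', '309: 0.012 -0.034', '312: 0.010 -0.029', '322: 0.010 -0.031', '326: 0.011 -0.033', '330: 0.012 -0.035', '334: 0.012 -0.034']
234 ['299: 0.012 -0.038', '303: 0.012 -0.038', '306: 0.012 -0.038', '309: 0.010 -0.035', '312: 0.010 -0.034', '322: 0.010 -0.035', '326: 0.010 -0.033', '330: 0.012 -0.038', '334: 0.012 -0.040']
237 ['299: 0.039 -0.100', '303: 0.037 -0.096', '306: 0.012 -0.042', '309: 0.010 -0.038', '312: 0.010 -0.039', '322: 0.010 -0.039',
[... 731 characters left out ...]
2', '312: 0.011 -0.053', '322: 0.010 -0.053', '326: 0.010 -0.052', '330: 0.007 -0.047', '334: 0.040 -0.109']
open: tip z max [-0.0273 -0.0272 -0.0272 -0.0271 -0.0271 -0.0271 -0.027  -0.027  -0.0269
 -0.0267] 229
scene 0.008 [308.8071 185.2067] 1.4067022966981213
scene 0 [310.5224 183.1551] 1.4040637444169228
scene -0.02 [314.839  177.9921] 1.3974673637139263
scene -0.04 [319.1966 172.78  ] 1.39087098301093
scene -0.06 [323.5956 167.5184] 1.3842746023079338
top 0.008 [317.2921 185.2617] 0.8768103761596865
top 0 [319.059  185.9946] 0.8703143901188518
top -0.02 [323.5937 187.8756] 0.854074425016765
top -0.04 [328.3042 189.8295] 0.8378344599146782
top -0.06 [333.201  191.8606] 0.8215944948125914
```

The fingertips really lie about 35 mm short of the stated point, at tool z = −0.027 both open and closed, so the grasp point is at z = −0.046. I'll open, go 35 mm deeper and close again.

>>> {"api": "move_arm", "payload": {
  "rows": "0 0 0 0 0 0 0.0876; 0 0 0 0 0 0 0.0876; 0 0 0 0 0 0 0.0876; 0 0 0 0 0 0 0.0876; 0 0 0 0 0 0 0.0876; 0 0 0 0 0 0 0.0876; 0 0 0 0 0 0 0.0876; 0 0 0 0 0 0 0.0876"
}}

```text
t: 5.85
eef_pos: [0.5584, -0.0869, 0.1482]
ee_rot: [-3.128, 0.695, -2.182]
force: [-0.1, 0.0, 0.7]
width: 0.0754
gripper_force: 0.0
```

>>> {"api": "move_arm", "payload": {
  "rows": "0 0 0 0 0 0 0.0876; 0 0 0 0 0 0.015 0.0876; 0 0 0 0 0 0.02 0.0876; 0 0 0 0 0 0 0.0876"
}}

```text
t: 6.35
eef_pos: [0.5711, -0.0673, 0.1192]
ee_rot: [-3.133, 0.694, -2.184]
force: [-0.3, -0.5, 0.5]
width: 0.0876
gripper_force: 0.0
```

>>> {"api": "move_arm", "payload": {
  "rows": "0 0 0 0 0 0 0; 0 0 0 0 0 0 0; 0 0 0 0 0 0 0; 0 0 0 0 0 0 0; 0 0 0 0 0 0 0; 0 0 0 0 0 0 0; 0 0 0 0 0 0 0; 0 0 0 0 0 0 0"
}}

```text
t: 7.35
eef_pos: [0.5719, -0.069, 0.1215]
ee_rot: [-3.127, 0.695, -2.182]
force: [-0.3, -0.0, 0.7]
width: 0.0303
gripper_force: 45.0
```

Gripped at 30 mm with 45 N. Drawing it out along the slope.

>>> {"api": "move_arm", "payload": {
  "rows": "0 0 0 -0.006 0 -0.0003 0; 0 0 0 -0.008 0 -0.0004 0; 0 0 0 -0.008 0 -0.0004 0; 0 0 0 0 0 0 0"
}}

```text
t: 7.85
eef_pos: [0.5813, -0.0547, 0.1368]
ee_rot: [-3.128, 0.696, -2.181]
force: [0.3, 0.9, -6.2]
width: 0.0303
gripper_force: 45.0
```

>>> {"api": "move_arm", "payload": {
  "rows": "0 0 0 -0.012 0 -0.0006 0; 0 0 0 -0.012 0 -0.0006 0; 0 0 0 -0.012 0 -0.0006 0; 0 0 0 -0.012 0 -0.0006 0; 0 0 0 -0.015 0 -0.0006 0; 0 0 0 -0.015 0 0 0; 0 0 0 -0.015 0 0 0; 0 0 0 0 0 0 0"
}}

```text
t: 8.85
eef_pos: [0.6216, 0.0023, 0.1994]
ee_rot: [-3.126, 0.696, -2.18]
force: [-0.0, 0.1, -4.9]
width: 0.0301
gripper_force: 45.0
```

Run:
```python
from h import *
s=arm.get_state(); print(s["force"],s["moment"],s["eef_pos"],s["q"])
p,_=arm.grab_frame("scene"); q,d=arm.grab_frame("wrist")
cv2.imwrite("pics/d1.png",np.hstack([cv2.resize(p[80:280,200:440],(480,400)),cv2.resize(q[0:400,200:440],(240,400))]))
```

```text
[-0.0019  0.1499 -4.9296] [-2.9046  2.2687  0.0174] [0.6216 0.0023 0.1994] [-0.1367  0.169  -0.1829 -0.7418 -0.9869 -0.1284]
```

View pics/d1.png

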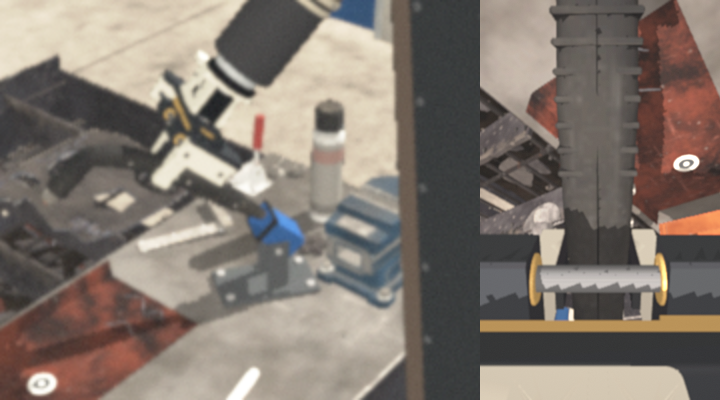

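>>> {"api": "move_arm", "payload": {
  "rows": "0 0 0 -0.02 0 0 0; 0 0 0 -0.02 0 0 0; 0 0 0 -0.02 0 -0.01 0; 0 0 0 0 0 -0.02 0; 0 0 0 0 0 0 0"
}}

```text
t: 9.57
eef_pos: [0.6358, 0.0225, 0.2607]
ee_rot: [-3.126, 0.695, -2.182]
force: [-0.2, -0.7, -5.1]
width: 0.0304
gripper_force: 45.0
```

Run:
```python
from h import *
tip=np.array([-.1065,0,.0675]); M=np.array([.614,.2202,.0025])
for y in (55,75):
    Rt=Rtool(y,-15); plan(Rt,M+[0,0,.12]-Rt@tip); print(M+[0,0,.12]-Rt@tip)
```

```text
t 9.575 pos [0.6358 0.0225 0.2607] q [-0.0771  0.1187 -0.1134 -0.6822 -1.0392 -0.2734]
turn deg [-0.8332 54.841  -0.4275] shift cur [-0.0201  0.1324  0.0739] shift after turn [-0.0736  0.1313  0.0273]
[0.565  0.1502 0.2153]
t 9.575 pos [0.6358 0.0225 0.2607] q [-0.0771  0.1187 -0.1134 -0.6822 -1.0392 -0.2734]
turn deg [ -5.294   54.1113 -20.716 ] shift cur [-0.024   0.1033  0.0776] shift after turn [-0.1083  0.0722  0.0181]
[0.5919 0.1377 0.2153]
```

>>> {"api": "move_arm", "payload": {
  "rows": "0 5 0 0 0 0 0; 0 8.5 0 0 0 0 0; -0.2 9 -0.1 0 0 0 0; -0.2 9 -0.1 0 0 0 0; -0.2 9 -0.1 0 0 0 0; -0.2 9 -0.1 0 0 0 0; 0 5.3 0 0 0 0 0; 0 0 0 0 0 0 0"
}}

```text
t: 10.58
eef_pos: [0.6358, 0.0252, 0.2558]
ee_rot: [3.135, -0.265, -2.179]
force: [-0.6, 0.1, -6.1]
width: 0.0305
gripper_force: 45.0
```

>>> {"api": "move_arm", "payload": {
  "rows": "0 0 0 -0.006 0.012 0 0; 0 0 0 -0.012 0.02 0.005 0; 0 0 0 -0.014 0.025 0.005 0; 0 0 0 -0.014 0.025 0.005 0; 0 0 0 -0.014 0.025 0.005 0; 0 0 0 -0.009 0.016 0.005 0; 0 0 0 -0.005 0.008 0.002 0; 0 0 0 0 0 0 0"
}}

```text
t: 11.58
eef_pos: [0.5655, 0.152, 0.2148]
ee_rot: [3.139, -0.261, -2.181]
force: [0.6, -0.5, -5.0]
width: 0.0305
gripper_force: 45.0
```

Run:
```python
from h import *
tip=np.array([-.1065,0,.0675]); M=np.array([.614,.2202,.0025])
Rt=Rtool(55,-15); plan(Rt,M+[0,0,.12]-Rt@tip); s=arm.get_state(); Rc=R.from_euler('xyz',s["ee_rot"]).as_matrix(); print("assumed tip",s["eef_pos"]+Rc@tip,s["width"],s["gripper_force"])
im=[]
for n in ("scene","top"):
    p,d=arm.grab_frame(n); w=pts(n,d); np.savez(n+"3.npz",p=p,w=w)
    m=arm.camera_model(n); c=np.array(m["camera_from_world"])@np.append(s["eef_pos"]+Rc@tip,1); k=np.array(m["mtx"])@c[:3]; k=k[:2]/k[2]; print(n,k)
    u,v=k.astype(int); im.append(cv2.resize(p[max(v-90,0):max(v-90,0)+150,max(u-60,0):max(u-60,0)+150],(400,400))); print(u-60,max(v-90,0))
cv2.imwrite("pics/f1.png",np.hstack(im))
```

```text
t 11.575 pos [0.5655 0.152  0.2148] q [ 0.6518  0.3488 -0.0305  0.0771 -1.442  -1.2818]
turn deg [0.1179 0.0311 0.0355] shift cur [ 0.0017 -0.0006 -0.0001] shift after turn [ 0.0017 -0.0006 -0.0001]
assumed tip [0.6143 0.2221 0.122 ] 0.03054583761218047 44.99985053756973
scene [213.8462 236.7541]
153 146
top [193.502  162.5512]
133 72
```

View pics/f1.png

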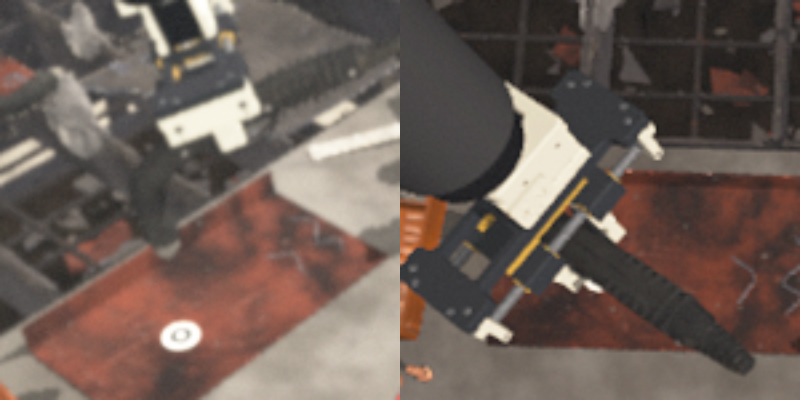

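The nozzle tip is at about (216,239) in the scene view, against a predicted (214,237), so it is close to plan. I'll measure the nozzle's axis and tip from the scene depth.

```bash
cat > tip.py <<'E'
from h import *
import sys
w=np.load(sys.argv[1])["w"]; p=np.load(sys.argv[1])["p"]; z0=float(sys.argv[2]); A=np.array([float(a) for a in sys.argv[3:5]])
k=(np.hypot(w[...,0]-A[0],w[...,1]-A[1])<.05)&(w[...,2]>z0-.03)&(w[...,2]<z0+.09)
v,u=np.where(k); print(u.min(),u.max(),v.min(),v.max())
for r in range(v.min(),v.max()+1,2):
    c=u[v==r]
    if len(c)>2:
        q=w[r,c]; print(r,c.min(),c.max(),len(c),np.median(q,0),p[r,int(np.median(c))])
C=np.array(arm.camera_model("scene")["camera_from_world"]); K=np.array(arm.camera_model("scene")["mtx"])
for z in (z0,z0+.05):
    a=K@(C@np.array([A[0],A[1],z,1]))[:3]; print("vertical px",z,a[:2]/a[2])
E
python3 tip.py scene3.npz .122 .614 .222
```

```text
201 219 211 242
211 202 218 6 [0.6087 0.2292 0.2104] [68 72 71]
213 201 216 16 [0.6035 0.2331 0.2073] [65 71 71]
215 201 214 13 [0.606  0.2368 0.2017] [64 68 69]
217 201 213 13 [0.6082 0.2373 0.1973] [67 69 69]
219 201 214 14 [0.606  0.2374 0.191 ] [68 69 72]
221 202 214 12 [0.6059 0.235  0.1843] [61 61 63]
223 203 215 13 [0.6047 0.2342 0.1782] [63 66 68]
225 204 216 13 [0.6043 0.2361 0.1726] [64 64 67]
227 204 217 14 [0.6032 0.2345 0.1656] [64 67 70]
229 205 218 14 [0.6031 0.2324 0.1594] [69 71 73]
231 205 218 14 [0.6012 0.2345 0.1537] [71 73 76]
233 206 219 13 [0.6012 0.2323 0.1468] [65 70 70]
235 207 219 13 [0.6003 0.2339 0.1403] [68 72 76]
237 208 219 12 [0.602  0.2316 0.1345] [73 80 81]
239 210 219 10 [0.6026 0.2288 0.1257] [112 122 129]
241 211 218 8 [0.6027 0.2301 0.1187] [118 131 139]
vertical px 0.122 [213.9505 236.8027]
vertical px 0.172 [211.1748 221.3182]
```

>>> {"api": "move_arm", "payload": {
  "rows": "0 -2.5 0 0 0 0 0; 0 -2.5 0 0 0 0 0; 0 0 0 0.005 -0.005 0.015 0; 0 0 0 0 0 0.01 0; 0 0 0 0 0 0 0; 0 0 0 0 0 0 0"
}}

```text
t: 12.42
eef_pos: [0.5646, 0.1414, 0.1907]
ee_rot: [3.139, -0.175, -2.182]
force: [-0.3, -0.5, -5.5]
width: 0.0303
gripper_force: 45.0
```

```bash
python3 - <<'E'
from h import *
p,d=arm.grab_frame("scene"); w=pts("scene",d); np.savez("scene4.npz",p=p,w=w); cv2.imwrite("pics/s4.png",cv2.resize(p[160:300,140:300],(800,700))[:600])
E
python3 tip.py scene4.npz .095 .612 .225
```

```text
205 221 217 246
219 205 218 6 [0.604  0.2209 0.183 ] [67 70 69]
221 205 217 12 [0.6078 0.2278 0.1791] [65 67 69]
223 205 217 13 [0.6047 0.2296 0.1734] [63 65 66]
225 206 218 13 [0.606  0.2289 0.167 ] [64 63 64]
227 206 218 13 [0.6056 0.2282 0.1617] [64 68 69]
229 207 219 13 [0.6056 0.2291 0.155 ] [66 68 68]
231 207 220 14 [0.6055 0.2275 0.1476] [65 70 70]
233 208 220 13 [0.6049 0.2259 0.1418] [66 70 73]
235 208 220 13 [0.6042 0.2268 0.1366] [67 71 74]
237 209 221 13 [0.6045 0.2266 0.1304] [68 73 73]
239 209 220 12 [0.6038 0.229  0.1225] [67 71 75]
241 210 220 11 [0.6038 0.2279 0.1156] [77 82 85]
243 212 220 9 [0.6053 0.225  0.1074] [124 134 142]
245 213 219 7 [0.6084 0.2256 0.1006] [111 123 133]
vertical px 0.095 [214.9956 245.7932]
vertical px 0.14500000000000002 [212.2736 230.6829]
```

>>> {"api": "move_arm", "payload": {
  "rows": "0 0 0 -0.002 0 0.01 0; 0 0 0 -0.002 0 0.012 0; 0 0 0 -0.002 0 0.012 0; 0 0 0 -0.0015 0 0.008 0; 0 0 0 0 0 0 0; 0 0 0 0 0 0 0; 0 0 0 0 0 0 0"
}}

```text
t: 13.35
eef_pos: [0.5647, 0.1416, 0.1488]
ee_rot: [3.14, -0.173, -2.182]
force: [-0.6, -0.3, -4.3]
width: 0.0301
gripper_force: 45.0
```

```bash
python3 - <<'E'
from h import *
s=arm.get_state(); print(s["force"],np.abs(s["qd"]).max(),s["q"])
p,d=arm.grab_frame("scene"); w=pts("scene",d); np.savez("scene5.npz",p=p,w=w); a=cv2.resize(p[160:300,140:300],(480,420))
q,_=arm.grab_frame("top"); cv2.imwrite("pics/s5.png",np.hstack([a,cv2.resize(q[100:280,130:260],(303,420))]))
E
python3 tip.py scene5.npz .053 .613 .222 | tail -12
```

```text
[-0.5716 -0.2866 -4.347 ] 0.0030670360161424784 [ 0.622   0.3365 -0.179   0.0591 -1.2201 -1.2581]
240 209 220 12 [0.6062 0.2285 0.1184] [65 66 69]
242 209 221 13 [0.6053 0.2282 0.1107] [66 68 70]
244 210 222 13 [0.6048 0.2259 0.1055] [64 68 70]
246 210 222 13 [0.603  0.2293 0.0993] [68 71 74]
248 210 223 14 [0.6043 0.2274 0.0932] [70 76 77]
250 211 223 13 [0.6037 0.2269 0.086 ] [70 74 75]
252 212 222 11 [0.6039 0.2286 0.0805] [70 76 78]
254 213 222 10 [0.6042 0.2272 0.0711] [ 89  95 101]
256 214 222 9 [0.6049 0.2262 0.0631] [124 135 143]
258 216 219 4 [0.6104 0.2266 0.0541] [102 113 148]
vertical px 0.053 [217.8255 257.1866]
vertical px 0.10300000000000001 [215.227  242.6622]
```

View pics/s5.png

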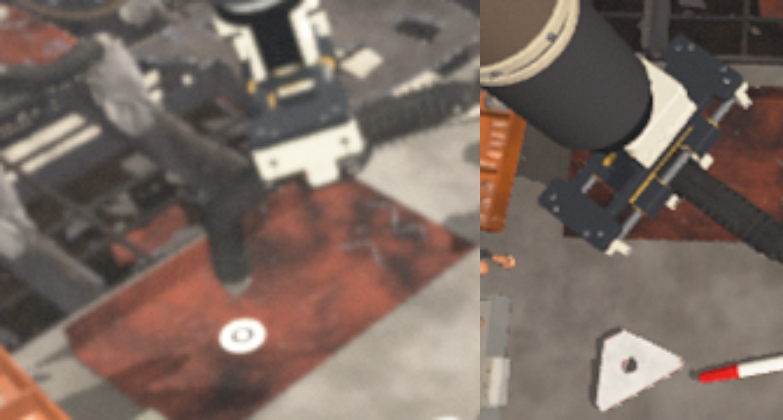

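The nozzle hangs vertically above the ring, with its tip at about (218,257) in the scene view. That matches a point over the dot about 5 cm above the sheet. The torch is held and still, so I'm handing in.

```bash
python3 -c "
from station import arm
print(arm.job_done())"
```

```text
the job is handed in; nothing more can be done
None
```

The torch is out of the holster and held still, nozzle within about 2° of vertical, its tip roughly 5 cm above the dot; the job is handed in at about 13.5 s, and no verdict was returned.

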